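# Cast ring to the front of the bead carousel

## Task

Lift the cast metal ring out of the mould block and stand it upright in the open glass dish on the bead carousel, and let it go. Then turn the carousel until that dish faces front, in line with the wooden pointer on the foot, and finish with the gripper still closed on the carousel's top handle, holding it still there. Leave the pliers, the gauge block and the loose stoneware jar where they are.

Things in the scene. Friction and masses are not known exactly. Their poses are not given: they have to be found in the camera images.
- ring_center (a point): Centre (half-way up) of the loose cast metal ring: an upright plain tube, 36 mm outside, 22 mm bore, 34 mm high, about 80 g. z is its axis. At the start it stands in the larger cavity of the mould, its top 18 mm above the mould's top face.
- ring: The same ring; origin at the centre of its underside, 17 mm below its centre.
- mould: Fixed dark steel mould block, 70 (x) by 110 (y) by 30 mm high; origin at the centre of its underside, z up. Two open round cavities 16 mm deep: the larger, 39 mm across, centred at y = +18 mm, holds the ring (1.5 mm free all round); the smaller, 25 mm across, at y = -32 mm, is empty.
- dish (a point): Centre of the inner floor of the open glass dish on the carousel's deck: 58 mm across the rim, 44 to 50 mm inside, rim 11 mm above this inner floor. Fixed to the deck, 75 mm from the carousel's axis; its x axis points outward from the axis. It is the only vessel without a lid. The three others on the deck, at 90 degree steps and the same radius, are small lidded jars, 48 mm across, fixed to the deck; the tops of their lid knobs are 76 mm above the table.
- front (a point): Where the dish's inner floor centre must come: 75 mm from the carousel's axis, straight above the wooden pointer. The pointer is a 16 mm wide bar with a diamond-shaped end that sticks out of the foot beyond the deck's edge, low on the table. Does not turn with the deck; x points outward along the pointer.
- carousel (a joint): Angle of the carousel's deck, rad, growing anticlockwise seen from above, turning about the vertical axis; whole turns count alike. 0 (or 2 pi): the dish faces front over the pointer. It starts between 0.9 and 5.4. It turns freely either way, past a whole turn, with light bearing friction (0.05 N m) and stays where it is left.
- handle_grip (a point): Centre of the dark wooden grip bar on top of the carousel's central post, half-way up the bar, 102 mm above the table. The bar lies on the turning axis and turns with the deck: 14 mm (its x) by 50 mm (its y) by 30 mm high. Its long side (y) lies across the line from the axis to the dish; its x axis points to the dish. The post below the bar is 12 mm thick. The round deck, 224 mm across, has its top 27 mm above the table.
- pliers: Loose crimping pliers, about 150 mm long, lying flat; origin near the pivot. Leave alone.
- gauge: Loose wooden bead gauge block, 50 by 110 by 22 mm, origin at the centre of its underside. Leave alone.
- stonejar: Loose lidded stoneware jar, 84 mm across, 100 mm high, standing on the table; origin at the centre of its underside. Leave alone.

How it is judged:
On the way, in this order (a step that is already met when the one before it is completed fails the run):
1. the ring is lifted clear of the mould (z of ring_center in the frame of mould above 0.052 m and contact force between ring and mould below 0.05 N), for 0.1 s.
2. the ring stands upright in the open dish, let go, the dish not yet brought to the front (horizontal distance between ring_center and dish below 0.012 m and z of ring_center in the frame of dish between 0.012 and 0.022 m and angle between ring_center's own z axis and vertical below 0.2 rad and contact force between the fingers and ring below 0.1 N and horizontal distance between dish and front above 0.03 m), for 0.2 s.
3. the dish is at the front, with the fingers gripping the top handle (horizontal distance between dish and front below 0.012 m and contact force between the fingers and grip_bar above 3 N and velocity of joint carousel between -0.08 and 0.08 rad/s), for 0.2 s.
At the end, for the whole second after the job is handed in: The ring stands upright (within 0.2 rad) on the dish's floor within 12 mm of its centre, untouched by the fingers; the dish is within 12 mm of its place over the pointer; the fingers grip the top handle with more than 3 N and the carousel does not turn (under 0.08 rad/s) (all of step 3 and horizontal distance between ring_center and dish below 0.012 m and z of ring_center in the frame of dish between 0.012 and 0.022 m and angle between ring_center's own z axis and vertical below 0.2 rad and contact force between the fingers and ring below 0.1 N); the arm keeps its last pose, push and grip.
It fails at once if pliers, gauge block or stoneware jar moved more than 20 mm (distance of any of pliers, gauge, stonejar from where it was at the start of the episode above 0.02 m).
It also fails if it takes over 72 s, if anything falls off the work surface, if the arm or the gripper's body presses on something with over 40 N, if the wrist force passes 120 N, or if a joint passes its speed limit or range.

## Robot

A 6-joint arm with a two-finger parallel gripper is mounted at the origin on the work surface. World frame = base frame: x ahead of the robot, y to its left, z up, the work surface at z = 0. Lengths are in m, angles in rad, forces in N, time in s.
With the tool pointing down it reaches from about 0.25 to 0.725 m from the base axis. Payload 9.7 kg.
Tool frame: the origin (TCP) lies on the front face of the gripper's body, between the roots of the fingers; the fingertips stand 73 mm ahead of it and the grasp point (between the pads) lies 54 mm ahead of it (manip.tip_reach is the distance from the TCP to the fingertips, in m); z points along the fingers, y is the line along which they close (so a half turn about z gives the same grasp; the last joint's range is limited). The gripper opens to 85 mm and grips with 20 to 120 N. Pads are 22 mm wide; open, the fingers measure 114 mm over their backs; the gripper's body (76 mm by 85 mm) begins 54 mm behind the grasp point. The pads swing forward as they close: fully open they stand 13 mm farther back than shut.
Start: joints at [1.203, 0.087, 0.176, 1.66, 0, 1.571], TCP at [0.198, 0.513, 0.304] pointing down, gripper open.
Joint ranges: [-3.13, 3.13], [-0.85, 1.81], [-1.15, 1.24], [-2.2, 2.28], [-1.44, 1.52], [-3.14, 3.14]. Speed limits (rad/s): [2.22, 2.22, 2.57, 3.14, 3.14, 3.14].

## Interface

Orientations are given as a rotation vector (axis times angle).
In Python, from plant import manip, fingers, ik, sensors, capture, get_calibration, order, models gives the robot as it stands. The module is installed in compiled form; this text tells all that it offers. Calls block until the motion is done:
- manip.movep(position, orientation): joint-space move of the TCP to a pose.
- manip.move_l(position, rotation=None, max_speed=0.15, until_force=None): straight line of the TCP; rotation=None keeps the orientation; max_speed is the mean speed in m/s. With until_force (N) it stops when the force on the tool has changed by that much, and returns True; else False.
- manip.goto_joints(angles): joint-space move.
- fingers.set_gripper(opening): finger opening in m; the grip force is fixed at half the most; returns when the fingers have stopped.
- manip.pause(seconds).
- ik(position, orientation): joint angles nearest the present ones, or None.
- sensors.get_obs(): the state.
- capture(name): name is "scene" or "side" or "wrist"; returns the picture (400x640x3 uint8, blue, green, red); there is no depth.
- get_calibration(name): a dict with "fx", "fy", "cx", "cy" (pixels), "view" (4x4, takes a point from world to camera coordinates). Camera axes: x right, y up, looking along -z (the intrinsics and any distortion apply to the point x, -y, -z); pixel columns grow to the right and rows downward; lengths in m; the calibration is good to about 2 mm. A picture is of the moment at which its call begins: read the wrist's pose just before it. get_calibration takes no time and is no camera call; for the wrist camera it gives the pose at the moment of the call.
A pose or a line that the arm cannot do raises manip.IKError and nothing moves.
- order.close_job(): hands the job in; it is judged then, once.
Trained networks look in the newest picture that a camera, given by its name, has taken for a name from the list of things; names that differ only in an ending like _2 or _b are one class to them, and where a whole thing is asked for, a point or a joint stands for the part that bears it (a point fixed in the world has none). Each returns a list of dicts, best first, with "conf" (0 to 1); they miss things now and then, are a little off and sometimes report something else, mostly with a low value. They report only what shows in the picture. A call takes as long as a camera call.
- models.outline_of(camera, name): "pixels" (400x640 bool, what is visible of it) and "uv" ([column, row] in pixels, amid what is visible of it).
The state is a dict: "t": time; "joints": joint angles; "qvel": joint speeds; "effort": joint torques, N m; "ee_pos": TCP position; "eef_rot": TCP orientation; "wrist_force": force on the tool from outside, world axes, zero at the start; "moment": the same for the moment, N m; "grip_width": finger opening in m; "grip_force": force on a finger pad.
Only numpy, scipy, OpenCV 4.12 (cv2) and the standard library are available. Lean on these libraries where they do the work, as an engineer would, in place of code of your own. Each camera call takes 0.05 s, during which the arm holds its last target. There are 200 camera calls.

## Working session

There is one attempt and no reset: what is moved stays moved. The work goes in short steps, each a Python script; the robot and the scene stay as the last script left them, time stands still between calls to the robot, and variables do not carry over. Pictures are saved under pics/ and viewed, at most 10 in all, crops included, and the job is handed in when it is done.

```bash
mkdir -p pics; cat > h.py <<'E'
import numpy as np, cv2
from plant import manip, fingers, ik, sensors, capture, get_calibration, order, models
def ray(cal,uv):
    V=np.array(cal["view"]);R=V[:3,:3];t=V[:3,3]
    d=np.array([(uv[0]-cal["cx"])/cal["fx"],-(uv[1]-cal["cy"])/cal["fy"],-1.])
    return -R.T@t, R.T@d
def atz(cal,uv,z):
    o,d=ray(cal,uv); return o+d*(z-o[2])/d[2]
def proj(cal,p):
    V=np.array(cal["view"]);c=V[:3,:3]@np.array(p)+V[:3,3]
    return np.array([cal["cx"]+cal["fx"]*c[0]/-c[2],cal["cy"]-cal["fy"]*c[1]/-c[2]])
def down(yaw): # tool z down; y axis at angle yaw+90deg -> tool x along yaw
    c,s=np.cos(yaw),np.sin(yaw)
    R=np.array([[c,s,0],[s,-c,0],[0,0,-1.]])
    return cv2.Rodrigues(R)[0].ravel()
E
python3 - <<'E'
from h import *
ims=[]
for c in ["scene","side"]:
    im=capture(c); cv2.imwrite(f"pics/{c}0.png",im); cal=get_calibration(c)
    print(c,{k:(np.round(v,3).tolist()) for k,v in cal.items()})
    for n in ["ring","mould","dish","front","carousel","handle_grip"]:
        try: r=models.outline_of(c,n)
        except Exception as e: print(n,e); continue
        for q in r[:2]: print(n,round(q["conf"],2),np.round(q["uv"],1),q["pixels"].sum(),np.round(atz(cal,q["uv"],{"ring":.048,"mould":.03,"dish":.035,"handle_grip":.11}.get(n,.027)),3))
o=sensors.get_obs();print(o["ee_pos"],o["eef_rot"],o["t"])
E
```

```text
scene {'fx': 508.061, 'fy': 508.061, 'cx': 321.355, 'cy': 199.919, 'view': [[0.416, 0.909, 0.002, -0.227], [-0.51, 0.232, 0.829, 0.185], [0.753, -0.346, 0.56, -1.692], [0.0, 0.0, 0.0, 1.0]]}
ring 0.7 [359.2 205.3] 138 [0.522 0.119 0.048]
mould 0.8 [356.8 217.4] 999 [0.544 0.1   0.03 ]
dish 0.86 [259.3 253.1] 5000 [ 0.581 -0.174  0.035]
dish 0.18 [480.1 194.1] 1032 [0.594 0.453 0.035]
front 0.91 [259.9 256.3] 5129 [ 0.584 -0.174  0.027]
front 0.58 [478.7 195.9] 1119 [0.59  0.453 0.027]
carousel 0.65 [262.6 250. ] 5020 [ 0.565 -0.161  0.027]
carousel 0.38 [478.  194.5] 1123 [0.584 0.456 0.027]
handle_grip 0.58 [258.8 252.2] 4944 [ 0.665 -0.198  0.11 ]
side {'fx': 406.153, 'fy': 406.153, 'cx': 323.219, 'cy': 191.287, 'view': [[0.718, -0.696, 0.021, -0.343], [0.391, 0.429, 0.814, -0.267], [-0.576, -0.576, 0.58, -0.798], [0.0, 0.0, 0.0, 1.0]]}
mould 0.55 [307.6 193.3] 854 [0.506 0.091 0.03 ]
dish 0.93 [391.8 229.5] 4592 [ 0.551 -0.166  0.035]
front 0.62 [394.3 233. ] 4621 [ 0.554 -0.173  0.027]
carousel 0.79 [392.  234.9] 4433 [ 0.544 -0.174  0.027]
handle_grip 0.89 [392.  232.6] 4548 [ 0.468 -0.221  0.11 ]
handle_grip 0.39 [308.4 191.4] 784 [0.438 0.014 0.11 ]
[0.19775335 0.51322271 0.30390011] [5.74469074e-01 3.08861510e+00 8.43386228e-05] 0.7
```

View pics/scene0.png

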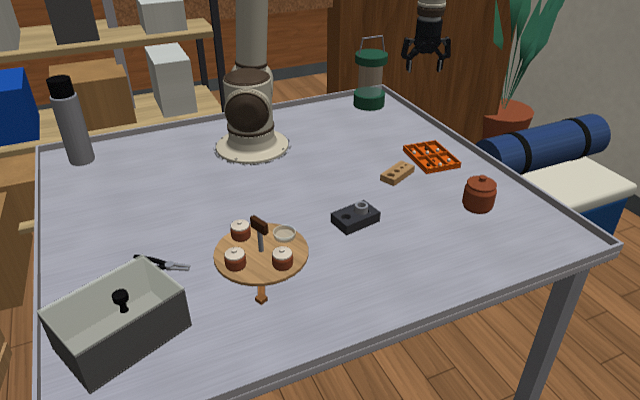

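View pics/side0.png

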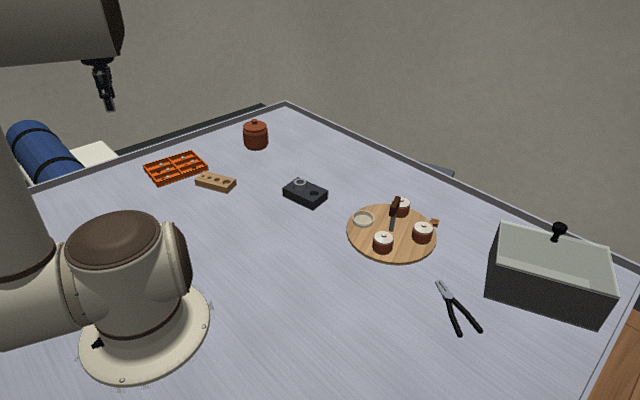

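```bash
python3 - <<'E'
from h import *
for k,(x,y,z) in {"m":(0.50,0.10,0.27),"c":(0.52,-0.165,0.36)}.items():
    yaw=np.arctan2(y,x)+np.pi/2
    manip.movep([x,y,z],down(yaw)); manip.pause(0.2)
    cal=get_calibration("wrist"); im=capture("wrist"); cv2.imwrite(f"pics/w{k}.png",im)
    np.save(f"cal{k}.npy",cal,allow_pickle=True)
    V=np.array(cal["view"]); print(cal["fx"],cal["cx"],cal["cy"],-V[:3,:3].T@V[:3,3],np.round(V[:3,:3],2).tolist(),[a for a in cal])
    for n in (["ring","mould"] if k=="m" else ["dish","handle_grip","carousel","front"]):
        for q in models.outline_of("wrist",n)[:2]: print(n,round(q["conf"],2),np.round(q["uv"],1),q["pixels"].sum(),cv2.boundingRect(q["pixels"].astype(np.uint8)))
    print(sensors.get_obs()["joints"],sensors.get_obs()["t"])
E
```

```text
331.61566062607807 317.5852042159436 200.40427018383127 [0.48462393 0.17978903 0.33975949] [[0.98, 0.2, -0.0], [-0.19, 0.93, -0.32], [-0.06, 0.31, 0.95]] ['fx', 'fy', 'cx', 'cy', 'view']
mould 0.65 [325.1 347.7] 9136 (232, 309, 182, 80)
mould 0.6 [345.7 155.4] 1021 (322, 133, 40, 41)
[ 1.98035481e-01 -1.91233616e-02  1.30860674e-03  1.59121335e+00
  3.60109150e-05  1.57078364e+00] 2.9083
331.61566062607807 317.5852042159436 200.40427018383127 [ 0.5452994  -0.08688965  0.42946521] [[0.95, -0.3, -0.0], [0.28, 0.91, -0.32], [0.1, 0.3, 0.95]] ['fx', 'fy', 'cx', 'cy', 'view']
dish 0.74 [347.4 137.6] 26657 (256, 47, 185, 186)
handle_grip 0.94 [349.9 139.3] 26616 (256, 48, 184, 185)
carousel 0.75 [348.5 139.5] 26527 (256, 47, 185, 185)
front 0.88 [348.3 140.3] 26931 (257, 48, 208, 184)
[-3.06593993e-01  1.05760543e-01  3.06738201e-01  1.77176495e+00
 -4.06157980e-06  1.57081346e+00] 4.4417
```

View pics/wm.png

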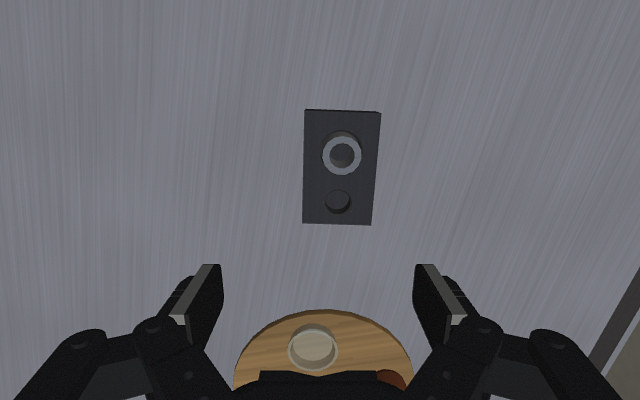

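View pics/wc.png

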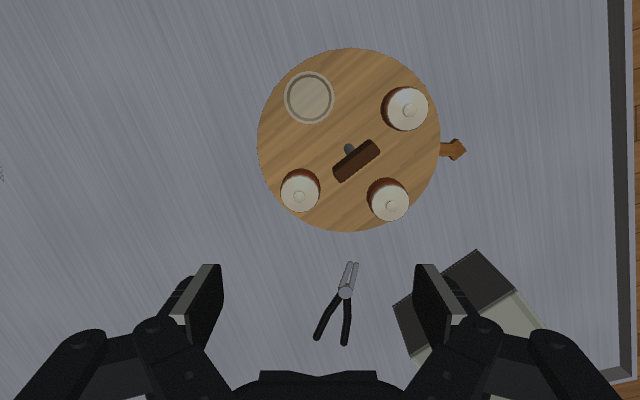

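```bash
python3 - <<'E'
from h import *
from scipy.optimize import least_squares
cm=np.load("calm.npy",allow_pickle=True).item();cc=np.load("calc.npy",allow_pickle=True).item()
print("corners",[np.round(atz(cm,u,.03)[:2],4).tolist() for u in [(305,109),(381,113),(371,225),(302,223)]])
print("ring",atz(cm,(342,155),.048),"dish m",atz(cm,(313,347),.041))
for n,u,z in [("dish",(309,97),.041),("tip",(466,150),.01),("handle",(357,160),.117),("knobR",(408,110),.076),("knobB",(390,205),.076),("knobL",(299,195),.076)]: print(n,np.round(atz(cc,u,z),4))
capture("wrist"); q=models.outline_of("wrist","dish")[0]
c=max(cv2.findContours(q["pixels"].astype(np.uint8),0,1)[0],key=len)[:,0,:]
c=cv2.convexHull(c)[:,0,:]
P=np.array([atz(cc,u,.027)[:2] for u in c])
s=least_squares(lambda p:np.hypot(*(P-p[:2]).T)-p[2],[.57,-.17,.112],loss="soft_l1",f_scale=.002);print("deck",s.x)
C=s.x[:2]
d=atz(cc,(309,97),.041)[:2]-C;f=atz(cc,(466,150),.01)[:2]-C
print("r",np.hypot(*d),np.hypot(*f),"ang dish",np.arctan2(*d[::-1]),"front",np.arctan2(*f[::-1]))
im=cv2.imread("pics/wm.png")[95:235,270:410];im2=cv2.imread("pics/wc.png")[40:180,250:390];im3=cv2.imread("pics/wc.png")[90:230,330:470]
cv2.imwrite("pics/crop.png",cv2.resize(np.hstack([im,im2,im3]),(798,266),interpolation=2))
E
```

```text
corners [[0.4766, 0.1617], [0.5447, 0.1719], [0.5629, 0.0638], [0.4943, 0.0522]]
ring [0.51654558 0.13054805 0.048     ] dish m [ 0.53321935 -0.08717616  0.041     ]
dish [ 0.5336 -0.0909  0.041 ]
tip [ 0.7029 -0.212   0.01  ]
handle [ 0.5619 -0.1585  0.117 ]
knobR [ 0.628  -0.1333  0.076 ]
knobB [ 0.5861 -0.2287  0.076 ]
knobL [ 0.4918 -0.1867  0.076 ]
deck [ 0.56042843 -0.16038013  0.11116522]
r 0.07445534754111423 0.15155977860665612 ang dish 1.939202116435989 front -0.3478619922837859
```

View pics/crop.png

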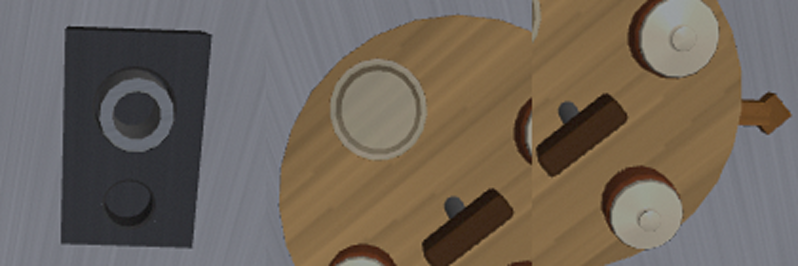

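```bash
python3 - <<'E'
from h import *
r=down(1.94); x,y=.5167,.1303
manip.movep([x,y,.18],r)
print(manip.move_l([x,y,.104],None,.1,until_force=8))
fingers.set_gripper(.042); o=sensors.get_obs();print(o["ee_pos"],o["wrist_force"],o["grip_width"])
fingers.set_gripper(.02); o=sensors.get_obs();print(o["wrist_force"],o["grip_width"],o["grip_force"],o["t"])
manip.move_l([x,y,.20],None,.1); manip.pause(.2)
o=sensors.get_obs();print(o["wrist_force"],o["grip_width"],o["grip_force"],o["joints"],o["t"])
cal=get_calibration("wrist");cv2.imwrite("pics/lift.png",capture("wrist"))
print(proj(cal,[x,y,.20-.073]))
E
```

```text
False
[0.51673574 0.13030691 0.10407144] [-0.25703133 -0.04506879 -0.05624004] 0.042029926057322795
[-1.65065328 -0.52357737  3.37785609] 0.0328561620969124 60.241821273230016 7.4833
[-0.51238786 -0.36237811 -0.4732363 ] 0.0330253984059965 59.696439038962126 [ 2.46990948e-01  3.21737253e-02 -8.30291413e-02  1.45657403e+00
 -3.48863047e-06  1.44857757e+00] 8.7917
[317.05356227 265.66905083]
```

View pics/lift.png

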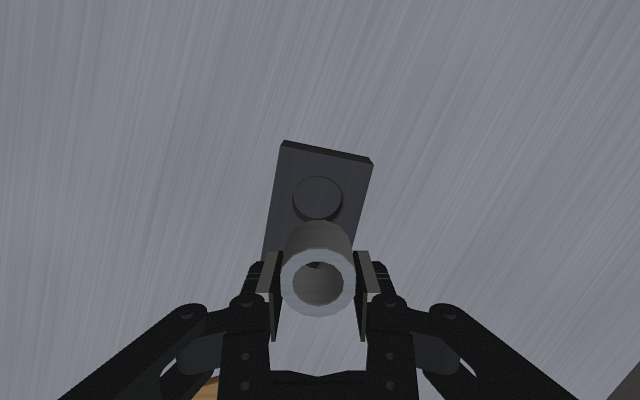

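```bash
python3 - <<'E'
from h import *
x,y=.5167,.1303
cal=get_calibration("wrist")
for z in (.144,.110): print(z,proj(cal,[x,y,z]),proj(cal,[x+.018*np.cos(.369),y+.018*np.sin(.369),z])-proj(cal,[x,y,z]))
print(atz(cal,(318,283),.144),atz(cal,(318,251),.144),atz(cal,(318,317),.144),atz(cal,(320,219),.11))
E
```

```text
0.144 [316.80830269 285.12262129] [41.37113389  0.05332685]
0.11 [317.01994766 249.49755952] [33.81045586  0.04071813]
[0.51679945 0.13147702 0.144     ] [0.51122034 0.14585367 0.144     ] [0.52317134 0.11505751 0.144     ] [0.51184013 0.14711716 0.11      ]
```

```bash
python3 - <<'E'
from h import *
r=down(1.94); x,y=.5331,-.0901
manip.movep([x,y,.21],r); manip.move_l([x,y,.16],None,.1); manip.pause(.2)
cal=get_calibration("wrist");im=capture("wrist")
for z,rad,col in ((.041,.029,(0,255,0)),(.070,.018,(0,0,255)),(.104,.018,(255,0,0))):
    p=np.array([proj(cal,[x+rad*np.cos(a),y+rad*np.sin(a),z]) for a in np.linspace(0,6.3,60)]).astype(int)
    cv2.polylines(im,[p],True,col,1)
cv2.imwrite("pics/over.png",cv2.resize(im[150:350,190:450],(780,600)))
print(sensors.get_obs()["joints"],sensors.get_obs()["t"])
E
```

```text
[-1.67481375e-01  5.76981910e-02 -1.31369422e-01  1.38070440e+00
 -7.63083451e-06  1.03419041e+00] 10.625
```

View pics/over.png

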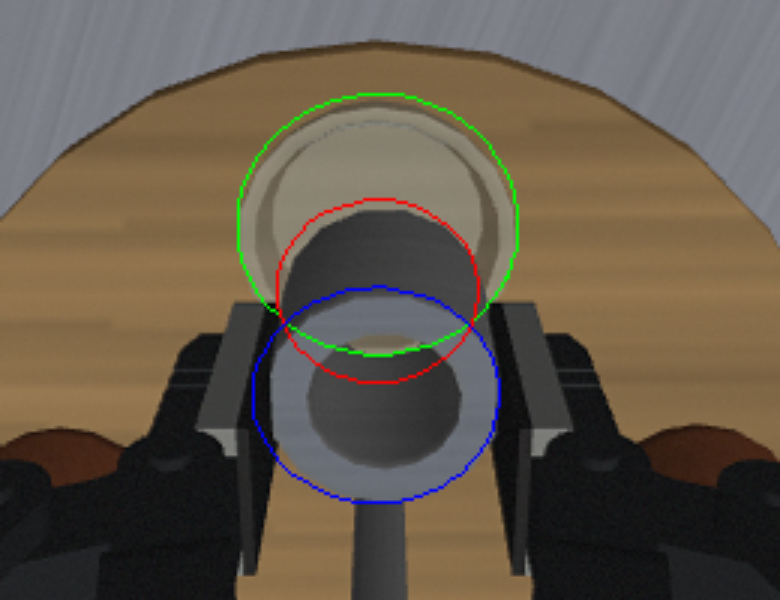

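```bash
python3 - <<'E'
from h import *
x,y=.5325,-.0914
manip.move_l([x,y,.14],None,.08)
hit=manip.move_l([x,y,.112],None,.02,until_force=3)
o=sensors.get_obs();print(hit,o["ee_pos"],o["wrist_force"],o["moment"],o["t"])
fingers.set_gripper(.055);manip.pause(.2)
o=sensors.get_obs();print(o["grip_width"],o["grip_force"],o["wrist_force"])
manip.move_l([x,y,.22],None,.12)
s=np.array([.5602,-.160])
manip.movep([.5602-.01,-.16-.06,.26],down(1.94+np.pi/2));manip.pause(.2)
cal=get_calibration("wrist");np.save("cal5.npy",cal,allow_pickle=True);im=capture("wrist");cv2.imwrite("pics/placed.png",im)
for n in ["ring","dish"]:
    for q in models.outline_of("wrist",n)[:2]:print(n,q["conf"],q["uv"])
print(sensors.get_obs()["joints"],sensors.get_obs()["t"])
th=1.94
for z in(.2,.156):print(ik([.5602,-.16,z],down(th+np.pi/2)))
E
```

```text
True [ 0.53258869 -0.09132848  0.12234194] [0.77444326 1.33128641 3.85427162] [ 0.13081981 -0.06188825 -0.01874992] 11.9167
0.05487662676863558 0.0 [0.13709062 0.54687076 0.48411419]
ring 0.91 [458.8, 220.1]
dish 0.69 [362.1, 188.9]
[-3.80139726e-01  1.77695032e-01  1.91403580e-01  1.58451524e+00
  1.12160331e-05 -7.49409160e-01] 15.3417
[-0.27820535  0.1502475   0.04487345  1.46542228  0.         -0.64740902]
[-0.27820535  0.15841566 -0.03082908  1.38155158  0.         -0.64740902]
```

View pics/placed.png

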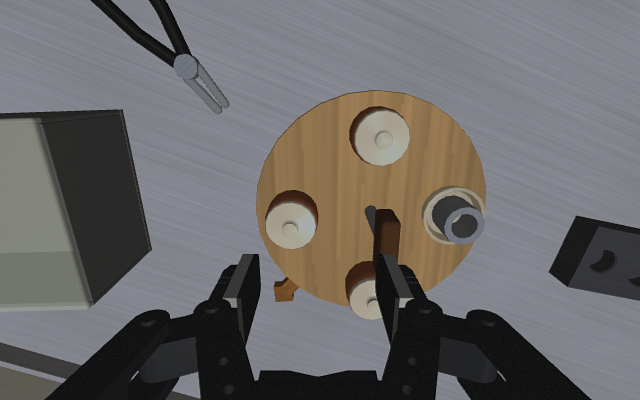

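```bash
python3 - <<'E'
from h import *
c=np.load("cal5.npy",allow_pickle=True).item();C=np.array([.5602,-.16])
for n,u,z in [("ringtop",(464,223),.066),("dishrim",(453,215),.041),("k1",(384,139),.076),("k2",(290,227),.076),("k3",(371,302),.076),("handle",(386,232),.117)]:
    p=atz(c,u,z)[:2];d=p-C;print(n,p,np.hypot(*d),np.arctan2(d[1],d[0]))
print(proj(c,[.5331,-.0901,.066]),proj(c,[.5331,-.0901,.032]))
fingers.set_gripper(.06)
th=1.94;r=down(th+np.pi/2)
manip.movep([*C,.21],r)
print(manip.move_l([*C,.156],None,.08,until_force=8))
fingers.set_gripper(.0);manip.pause(.2)
o=sensors.get_obs();print(o["ee_pos"],o["grip_width"],o["grip_force"],o["wrist_force"],o["moment"],o["joints"],o["t"])
E
```

```text
ringtop [ 0.53060619 -0.09331819] 0.07295380068041775 1.988487735328951
dishrim [ 0.53247002 -0.09200939] 0.07342802959135943 1.9580516791321478
k1 [ 0.48978732 -0.18968692] 0.07641504359910031 -2.7425940544974607
k2 [ 0.58372921 -0.23187586] 0.07562911993466045 -1.254432244114068
k3 [ 0.62610611 -0.13953126] 0.06901148374859138 0.301129507908706
handle [ 0.5455491 -0.1709663] 0.01830050397095395 -2.4990478133782528
[465.87467484 226.75852898] [450.80622319 212.89232244]
False
[ 0.56059152 -0.16065256  0.15655008] 0.01362743126200742 60.11838912963867 [ 1.2229686  -5.40363237  2.31928356] [-0.66708284 -0.12993906  0.03956662] [-2.78744946e-01  1.58150682e-01 -3.00639151e-02  1.38089387e+00
 -9.66454591e-04 -6.47414800e-01] 17.4833
```

```bash
python3 - <<'E'
from h import *
j=np.array(sensors.get_obs()["joints"]);q0=-.6474
for k in range(1,9):
    j[5]=q0+2.288*k/8; manip.goto_joints(j)
manip.pause(.4)
o=sensors.get_obs();print(o["ee_pos"],o["grip_width"],o["grip_force"],o["wrist_force"],o["moment"],o["joints"],o["t"])
a=cv2.Rodrigues(np.array(o["eef_rot"]))[0][:,1];print(np.arctan2(a[1],a[0]))
x=capture("scene")[180:330,190:390];y=capture("side")[170:320,310:510]
cv2.imwrite("pics/end.png",cv2.resize(np.hstack([x,y]),(800,300),interpolation=2))
E
```

```text
[ 0.55969166 -0.16164108  0.15655493] 0.013199169011208291 60.093825459480286 [-5.68397072 -7.76332721  1.74472545] [-1.31254957  0.86312544 -0.03042735] [-0.27986753  0.15784014 -0.03040625  1.38215486 -0.0035276   1.63639722] 20.8833
-0.34546802204203747
```

View pics/end.png

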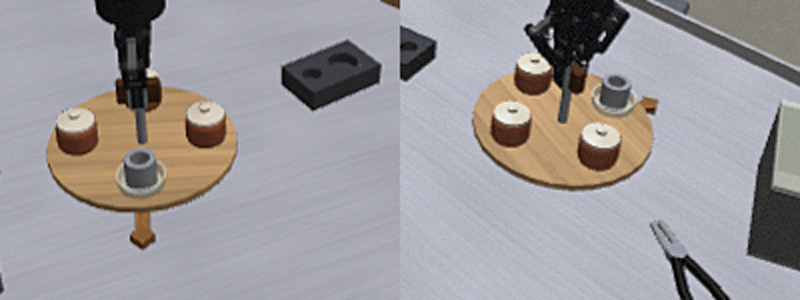

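The ring stands in the dish. In the scene view the dish (142,175) sits directly above the pointer tip (142,240), and the grip holds at 60 N, so I'm handing in.

```bash
python3 -c "
from h import *
print(order.close_job())"
```

```text
the job is handed in; nothing more can be done
None
```

The job is handed in, though the hand-in returned no verdict: the ring stands upright in the open dish, the dish is in line with the pointer, and the gripper is still closed on the top handle at 60 N.

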